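# Hang the rinse carrier on the drain stand by its slot

### The arm

A 6-joint arm with a two-finger parallel gripper is mounted at the origin on a cart in front of the work surface, level with it; the furniture and walls round the work are solid. World frame = base frame: x ahead of the robot, y to its left, z up, the work surface at z = 0. Lengths are in m, angles in rad, forces in N, time in s.
With the tool pointing down it reaches from about 0.325 to 1 m from the base axis. Payload 5.1 kg.
Tool frame: the origin (TCP) lies midway between the tips of the shut fingers; the grasp point (between the pads) lies 19 mm behind it (robot.grip_depth is the z of the grasp point in the tool frame, in m); z points along the fingers, x is the direction in which the jaws open and shut, and the axes are right-handed (so a half turn about z gives the same grasp; the last joint's range is limited). The gripper opens to 85 mm and grips with 20 to 120 N. Pads are 22 mm wide; open, the fingers measure 114 mm over their backs; the gripper's body (76 mm by 85 mm) begins 54 mm behind the grasp point. The pads swing forward as they close: fully open they stand 13 mm farther back than shut.
Start: joints at [-1.387, 0.124, 1.65, -0, 1.367, -0.083], TCP at [0.171, -0.627, 0.231] pointing down, gripper open.
Joint ranges: [-2.61, 2.61], [-1.02, 2.33], [0.03, 2.71], [-1.35, 4.49], [0.32, 2.68], [-2.91, 2.91]. Speed limits (rad/s): [2.57, 2.57, 3.14, 3.14, 3.14, 3.14].

### API

Orientations are given as a rotation vector (axis times angle).
In Python, from bench import sensors, viewer, hand_in, robot gives the robot as it stands. The module is installed in compiled form; this text tells all that it offers.
- The arm moves only by the tool send_rows, never from a script. Its argument "plan" is a list of rows, each an object with "slide": the shift along the tool's x, y, z in mm, a list of three; "rotation": the turn, a rotation vector about the tool's x, y, z in degrees, a list of three; "grip": the gripper command: -1 is fully open, 1 is shut, values between are in proportion. In form: [{"slide": [dx, dy, dz], "rotation": [ax, ay, az], "grip": grip}, ...]. A call has 1 to 20 rows; each row shifts and turns the pose as measured when the row begins, along the tool's axes as they then stand; what a row does not reach is not made up. A row lasts 1/8 s, in which the tool goes at most 62.5 mm and 10.7 degrees, less where a joint would pass 70% of its speed; a pose out of reach is approached as far as the arm can. A call with a gripper value outside its range is refused whole. The fingers move at their own pace and stop on an object; "force" is the grip in N (left out, the last holds). Time passes only in rows, so rows that do not move let the fingers close. It gives the time, the measured TCP pose, the force and the opening at its end, in the units of the state.
- sensors.state(): the state, without advancing time (a new reading comes with each control period).
- viewer.read_camera(name): name is "side" or "top"; returns the picture (480x640x3 uint8, blue, green, red); there is no depth.
- viewer.calibration(name): a dict with "K" (3x3 intrinsics, pixels), "k1" (the pictures are not rectified: a ray, as slopes to the right and down, at radius r is drawn at 1 + k1 r^2 times it, then the intrinsics apply), "xyz" and "orientation" of the camera in the world. Camera axes: x right, y down, z forward; pixel columns grow to the right and rows downward; lengths in m; the calibration is good to about 2 mm. A picture is of the moment at which its call begins. calibration takes no time and is no camera call.
- hand_in(): hands the job in, once; it reports no verdict.
The state is a dict: "clock": time; "qpos": joint angles; "dq": joint speeds; "tau": joint torques, N m; "position": TCP position; "ee_rot": TCP orientation; "force": force on the tool from outside, world axes, zero at the start; "torque": the same for the moment, N m; "grip_width": opening from 0.0 (shut) to 1.0 (fully open).
Only numpy, scipy, OpenCV 4.12 (cv2) and the standard library are available. Lean on these libraries where they do the work, as an engineer would, in place of code of your own. Each camera call takes 0.05 s, during which the arm holds its last target.

### The job

Hang the blue specimen rinse carrier on the drain stand to drain: pick it up by its grey tab, lay the overhanging upper lip of its slot gently on the stand's pin, and slide the slot sideways over the pin until the pin meets the end of the slot. Then let the carrier settle so that the pin sits in the notch, and let go so that it hangs upright and at rest. The pin's height is set differently every time, so feel for it rather than forcing the carrier (never press on the stand with more than about 12 N), and leave the tweezers, beaker, sample box and jar where they are.

Things in the scene. Friction and masses are not known exactly. Their poses are not given: they have to be found in the camera images.
- carrier: Blue upright plate, 8 mm thick, in the carrier's y-z plane, on a white tray (76 mm along x, 40 along y, 12 high) with two round specimens fixed in it, one each side of the plate; 140 mm high, about 0.2 kg. It starts upright on the worktop. Origin: centre of the underside; z up. A level slot through the plate opens at its +y edge. It balances below the slot's notch.
- tab (a point): Centre of the grey grip tab on top of the carrier, 122 mm above its underside, at its x = y = 0; carrier's axes. The tab is 12 mm thick along x, 36 mm wide along y, 104 to 140 mm above the underside. Grasp it from above, fingers closing along the carrier's x.
- lip (a point): Outer lower corner of the slot's upper lip, at the carrier's y = +44 mm, 78 mm above its underside; carrier's axes. The lip's underside runs level from here in to y = +5.5 mm. Below it the slot is 11 mm high; the slot's lower jaw ends earlier, at y = +24 mm, so the last 20 mm of the lip overhang freely.
- seat (a point): Where the pin's axis lies in the carrier when it hangs: 80 mm above its underside, at its x = y = 0; carrier's axes. Here, at the slot's inner end, a notch 11 mm wide (y = -5.5 to +5.5 mm) rises 6 mm above the lip's underside, to 84 mm. The slot's end wall is at y = -5.5 mm.
- stand: Heavy fixed drain stand: steel drip-pan base 130 mm along its x, 90 along y, 10 high; telescopic post (26 mm diameter, knob on its +y side) at x = +45 mm; near the post's top a level pin points to -x, roughly to the robot. Origin: centre of the underside; z up. The post ends 8 mm above the pin's axis.
- below_pin (a point): Point of the stand at worktop height straight below the middle of the pin's groove (stand's x = -20 mm, y = 0); stand's axes. The groove is an 8 mm thick neck, 14 mm long, between a red head and a dark collar, both 18 mm in diameter; the plate goes there, along the stand's y. The pin's axis is 100 to 150 mm above this point: unreported, constant in a run.
- tweezers: Steel tweezers lying flat, 137 mm long, 8 mm high; bystander.
- beaker: Empty clear beaker, 55 mm diameter, 72 mm high, origin under its centre; bystander.
- sample_box: Grey sample box with clear lid, 73 x 99 x 30 mm, origin under its centre; bystander.
- jar: Clear jar with a dark lid, 72 mm wide, 91 mm high, origin under its centre, behind the stand; bystander.

How it is judged:
On the way:
1. the carrier is lifted clear of the worktop (height (world z) of carrier above 0.02 m and angle between carrier's own z axis and vertical below 0.3 rad), for 0.2 s.
At the end, for the whole second after the job is handed in: The carrier hangs released and at rest with the pin in its notch: seat point within 5 mm of the pin sideways, within 8 mm of mid-groove along the pin, 95 to 155 mm above the stand's origin; upright within 0.15 rad, plate square to the pin within 0.5 rad (y of seat in the frame of stand between -0.005 and 0.005 m and x of seat in the frame of stand between -0.028 and -0.012 m and z of seat in the frame of stand between 0.095 and 0.155 m and angle between carrier's own z axis and vertical below 0.15 rad and angle between the x axis of carrier and the x axis of stand, either way round below 0.5 rad and contact force between carrier and stand above 0.5 N and linear speed of carrier below 0.02 m/s); the robot touches nothing.
It fails at once if the carrier is pressed on the stand with more than 15 N (contact force between carrier and stand above 15 N).
It fails at once if the robot pushes the stand with more than 15 N (contact force between any of the fingers, the arm and stand above 15 N).
It fails at once if a bystander is moved by more than 20 mm (distance of any of tweezers, beaker, sample_box, jar from where it was at the start of the episode above 0.02 m).
It also fails if it takes over 59 s, if anything falls off the work surface, if the arm or the gripper's body presses on something with over 40 N, if the wrist force passes 120 N, or if a joint passes its speed limit or range.

## Working session

There is one attempt and no reset: what is moved stays moved. The work goes in short steps, Python scripts to look and compute and a tool call to move; the robot and the scene stay as the last step left them, time stands still between calls to the robot, and variables do not carry over. Pictures are saved under pics/ and viewed, and the job is handed in when it is done.

Besides the shell and the picture viewer there is one more tool, called after "Request:" by a JSON object that holds its "name" and its "arguments". send_rows: Moves the arm, as the interface text tells. Its arguments: {"type":"object","properties":{"plan":{"type":"array"},"force":{"type":"number"}},"required":["plan"]}

```bash
mkdir -p pics; ls
python3 - <<'E'
from bench import sensors, viewer, robot
import cv2
print(sensors.state()); print(robot.grip_depth)
for n in("side","top"):
    cv2.imwrite(f"pics/{n}0.png",viewer.read_camera(n)); print(viewer.calibration(n))
E
```

```text
pics
{'clock': 0.0, 'qpos': array([-1.38659602e+00,  1.24542532e-01,  1.65170515e+00,  3.77240291e-06,
        1.36748257e+00, -8.26064549e-02]), 'dq': array([-9.08024331e-06, -5.50314950e-05,  3.06978059e-04, -5.04968207e-04,
        8.90005722e-04,  1.03087686e-03]), 'tau': array([ 1.57770241e-04, -4.23620546e+01, -3.65449440e+01, -2.20181355e-04,
        6.93140391e-03,  4.70290004e-06]), 'position': array([ 0.17122918, -0.62639886,  0.23001038]), 'ee_rot': array([-2.49603086e+00,  1.90536357e+00,  2.48674249e-03]), 'force': array([-0.52995807, -0.41092428,  0.02610506]), 'torque': array([ 0.02632763, -0.0363606 , -0.01639567]), 'grip_width': 1.0052133061849697}
-0.0187
{'K': array([[471.63411337,   0.        , 322.20939723],
       [  0.        , 471.63411337, 240.63763894],
       [  0.        ,   0.        ,   1.        ]]), 'k1': -0.08387948168041834, 'xyz': array([ 1.01237122, -0.1496216 ,  0.9781022 ]), 'orientation': array([-2.01085608, -1.91842497,  0.4586929 ])}
{'K': array([[497.68632902,   0.        , 323.69296424],
       [  0.        , 497.68632902, 241.20133471],
       [  0.        ,   0.        ,   1.        ]]), 'k1': 0.03646777540505454, 'xyz': array([ 0.43834103, -0.11369228,  1.02834675]), 'orientation': array([-2.14516844,  2.15863676, -0.20488792])}
```

View pics/side0.png

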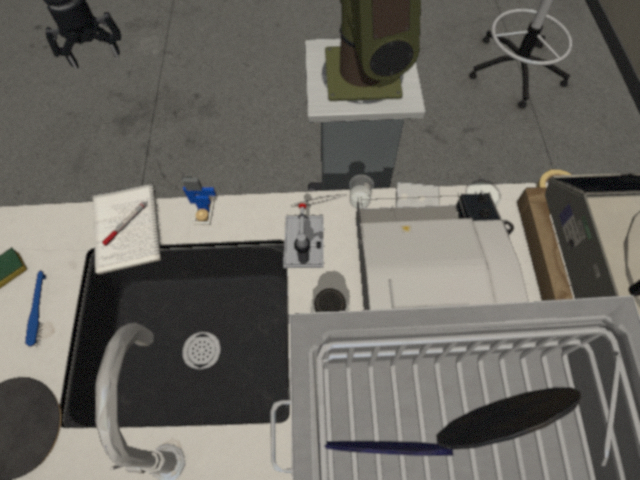

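View pics/top0.png

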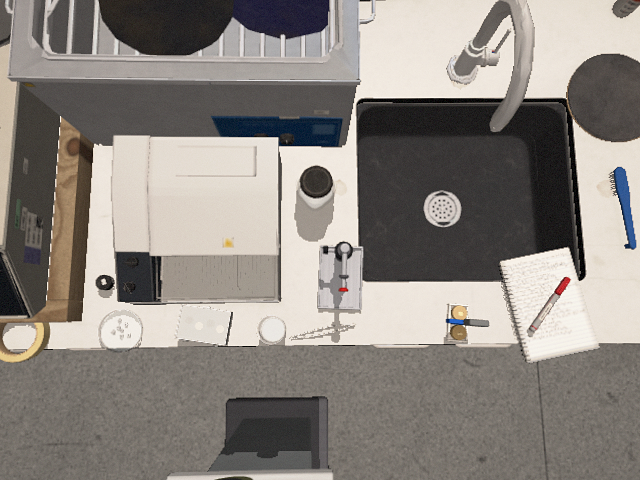

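```bash
cat > h.py <<'E'
import numpy as np, cv2
from scipy.spatial.transform import Rotation as R
from bench import sensors, viewer
def ray(n,u,v):
    c=viewer.calibration(n);K=c["K"]
    d=np.array([(u-K[0,2])/K[0,0],(v-K[1,2])/K[1,1]]);s=d.copy()
    for _ in range(20): s=d/(1+c["k1"]*(s@s))
    r=R.from_rotvec(c["orientation"]).apply([s[0],s[1],1.]);return np.array(c["xyz"]),r/np.linalg.norm(r)
def onz(n,u,v,z):
    o,r=ray(n,u,v);return o+r*(z-o[2])/r[2]
def tri(a,b):
    o1,r1=ray("side",*a);o2,r2=ray("top",*b)
    A=np.stack([r1,-r2],1);t=np.linalg.lstsq(A,o2-o1,rcond=None)[0]
    p,q=o1+t[0]*r1,o2+t[1]*r2;return (p+q)/2,np.linalg.norm(p-q)
def proj(n,p):
    c=viewer.calibration(n);s=R.from_rotvec(c["orientation"]).inv().apply(np.array(p)-c["xyz"]);s=s[:2]/s[2]
    s=s*(1+c["k1"]*(s@s));K=c["K"];return s*[K[0,0],K[1,1]]+K[:2,2]
def crop(img,x0,y0,w,h,k,name):
    cv2.imwrite(name,cv2.resize(img[y0:y0+h,x0:x0+w],None,fx=k,fy=k,interpolation=cv2.INTER_CUBIC))
E
python3 - <<'E'
from h import *
s=cv2.imread("pics/side0.png");t=cv2.imread("pics/top0.png")
a=[cv2.resize(s[170:230,175:225],None,fx=8,fy=8,interpolation=cv2.INTER_CUBIC),cv2.resize(t[295:345,435:495],None,fx=8,fy=8,interpolation=cv2.INTER_CUBIC)]
b=np.zeros((480,880,3),np.uint8);b[:480,:400]=a[0];b[:400,400:]=a[1];cv2.imwrite("pics/c1.png",b[:, :][:480,:880] if 0 else cv2.resize(b,(800,436)))
a=[cv2.resize(s[185:275,275:335],None,fx=6,fy=6,interpolation=cv2.INTER_CUBIC),cv2.resize(t[230:320,310:370],None,fx=6,fy=6,interpolation=cv2.INTER_CUBIC)]
cv2.imwrite("pics/c2.png",np.hstack(a))
E
```

```text
(no output)
```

View pics/c1.png

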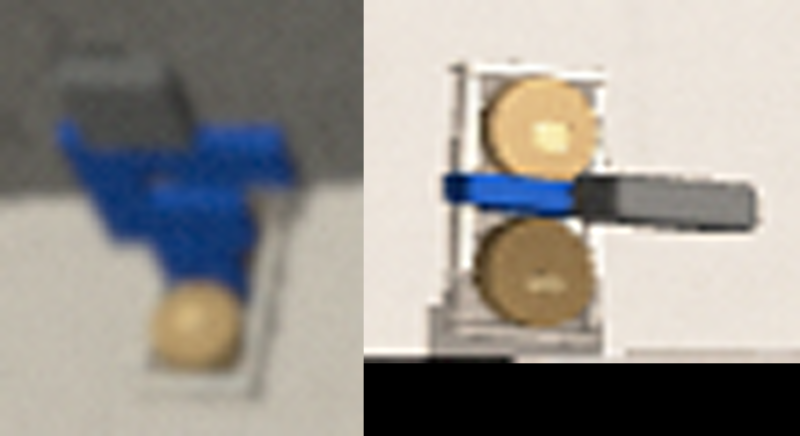

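View pics/c2.png

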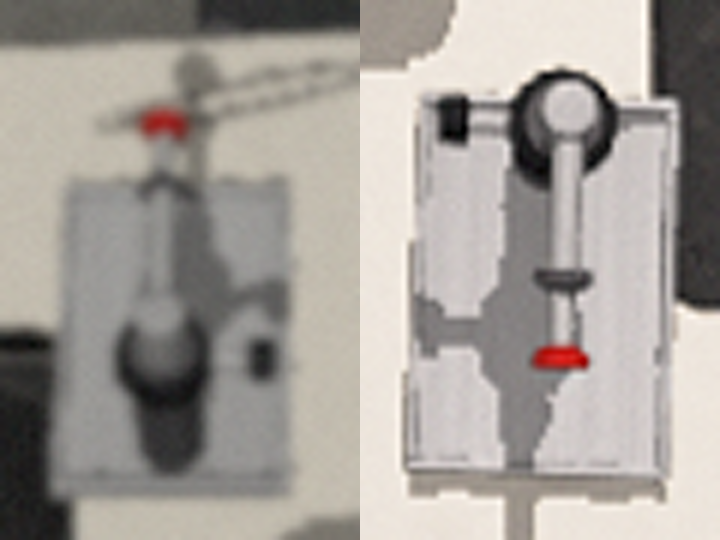

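Run:
```python
from h import *
s=cv2.imread("pics/side0.png");t=cv2.imread("pics/top0.png")
for n,i,(x0,y0,x1,y1) in(("top",t,(440,300,495,345)),("side",s,(175,170,225,230)),):
    c=i[y0:y1,x0:x1].astype(int)
    B,G,Rr=c[...,0],c[...,1],c[...,2]
    m=((B-Rr)>60).astype(np.uint8)
    ys,xs=np.nonzero(m);print(n,"blue",xs.min()+x0,xs.max()+x0,ys.min()+y0,ys.max()+y0,cv2.minAreaRect(np.stack([xs+x0,ys+y0],1).astype(np.float32)))
    g=((abs(B-Rr)<14)&(abs(B-G)<14)&(G>(105 if n=="top" else 85))&(G<(170 if n=="top" else 115))).astype(np.uint8)
    print(n); 
    np.set_printoptions(linewidth=250)
    if n=="top": print(G[15:35,20:50])
    else: print(G[0:30,:35])
for n,i,(x0,y0,x1,y1) in(("top",t,(310,230,370,320)),("side",s,(275,185,335,275))):
    c=i[y0:y1,x0:x1].astype(int);m=(c[...,2]-c[...,1]>60)
    ys,xs=np.nonzero(m);print(n,"red",xs.mean()+x0,ys.mean()+y0,xs.min()+x0,xs.max()+x0,ys.min()+y0,ys.max()+y0)
```

```text
top blue 447 463 319 324 ((454.9189147949219, 320.9864807128906), (16.27549934387207, 4.603171348571777), 9.462322235107422)
top
[[229 227 223 185 183 189 205 221 221 230 228 229 226 222 226 226 228 230 229 227 229 229 229 230 229 227 229 230 230 232]
 [182 185 184 183 182 178 207 249 219 231 230 228 227 226 227 229 228 229 227 228 226 229 228 230 230 229 227 227 228 227]
 [186 185 184 186 193 182 180 247 177 231 232 231 228 228 226 231 232 229 229 227 229 229 228 229 230 229 228 228 229 227]
 [182 186 187 191 186 134 194 255 237 238 219 240 234 231 235 232 234 235 233 231 229 233 231 230 229 228 229 227 227 227]
 [157 147 153 151  61  60  55  54  56  67 109 123 115 120 142 136 142 171 164 204 197 193 197 236 236 237 234 234 232 228]
 [ 98  97  88  71  49  57  56  48  53  73 123 133 132 131 128 128 124 127 126 123 130 124 128 128 126 153 147 142 196 231]
 [ 99  97  88  54  55  59  55  60  57  76 123 137 136 136 136 136 136 131 138 134 137 134 130 132 129 133 127 125 123 236]
 [103 104 100  85  51  52  50  53  59  83 125 137 132 131 133 132 133 133 133 131 133 133 136 132 137 132 130 
[... 1159 characters left out ...]
28 228 229 227 226 224 226 228 228 228 227 226 225 227 226 227 227 227 225 227 228]
 [153 151 129 118 115 115 131 202 230 229 230 227 225 228 225 227 227 224 227 227 224 226 223 229 228 226 224 226 223 227]
 [157 157 144 116 120 119 137 193 230 228 229 227 227 228 227 227 227 229 228 228 222 224 226 228 228 226 226 226 225 226]]
side blue 183 214 187 208 ((198.5, 197.5), (21.0, 31.0), 90.0)
side
[[ 93  91  92 ...  97  96  95]
 [ 91  91  89 ...  93  94  94]
 [ 92  93  93 ...  95  94  98]
 ...
 [136 133 137 ...  67  71  81]
 [163 164 167 ...  64  58  70]
 [180 188 185 ...  57  56  60]]
top red 343.0769230769231 289.0 339 347 287 290
side red 301.8181818181818 204.86363636363637 299 305 203 206
```

Run:
```python
from h import *
np.set_printoptions(precision=4,suppress=True)
print("tab top centre",onz("top",479,322.2,.14), tri((192.6,183.3),(479,319.4)))
q=[onz("top",u,v,.14) for u,v in((469.2,318.6),(488.7,319.9),(488.7,325.7),(469.2,324.6))]
for p in q:print(p)
d=q[0]-q[1]+q[3]-q[2];print("yaw of +y dir from world y deg",np.degrees(np.arctan2(-d[0],d[1])))
b=[onz("top",310+(x-360)/6,230+y/6,.01) for x,y in((408,468),(665,470),(678,98),(420,95))]
for p in b: print(p)
c=sum(b)/4;ex=b[3]+b[2]-b[0]-b[1];print("stand c",c,"sizes",np.linalg.norm(ex)/2,np.linalg.norm(b[0]-b[1]),"yaw",np.degrees(np.arctan2(ex[1],ex[0])))
bs=[onz("side",275+x/6,185+y/6,.01) for x,y in((72,182),(288,180),(288,487),(52,487))]
for p in bs:print(p)
print("red",tri((301.8,204.9),(343.1,289)))
# post top centre
print("post",tri((275+165/6,185+312/6),(310+(572-360)/6,230+108/6)))
print("pin collar",tri((275+163/6,185+187/6),(310+(563-360)/6,230+278/6)))
```

```text
tab top centre [ 0.435  -0.4152  0.14  ] (array([ 0.4401, -0.4151,  0.1307]), np.float64(0.0067476132466385294))
[ 0.4414 -0.3982  0.14  ]
[ 0.439  -0.4327  0.14  ]
[ 0.4289 -0.432   0.14  ]
[ 0.4309 -0.3976  0.14  ]
yaw of +y dir from world y deg -3.763743993334444
[ 0.4652 -0.1326  0.01  ]
[ 0.4639 -0.2196  0.01  ]
[ 0.5912 -0.2268  0.01  ]
[ 0.5926 -0.1376  0.01  ]
stand c [ 0.5282 -0.1792  0.01  ] sizes 0.12755851611732663 0.0870563183388681 yaw -2.734980296125011
[ 0.4623 -0.2168  0.01  ]
[ 0.4657 -0.132   0.01  ]
[ 0.5965 -0.138   0.01  ]
[ 0.5923 -0.2258  0.01  ]
red (array([ 0.4967, -0.1775,  0.1125]), np.float64(0.0007753326020676695))
post (array([ 0.573 , -0.1804,  0.1122]), np.float64(0.004040575007150199))
pin collar (array([ 0.5206, -0.1786,  0.1062]), np.float64(0.0012500820121066653))
```

```bash
cat >> h.py <<'E'
def goto(p,yaw_deg,tilt=None):
    "slide mm in tool axes and total rotation (tool axes, deg) to pose: z down, tool x at yaw"
    s=sensors.state();C=R.from_rotvec(s["ee_rot"])
    a=np.radians(yaw_deg);x=np.array([np.cos(a),np.sin(a),0]);z=np.array([0,0,-1.]);y=np.cross(z,x)
    T=R.from_matrix(np.stack([x,y,z],1))
    print("t",s["clock"],"pos",s["position"].round(4),"F",s["force"].round(2),"M",s["torque"].round(2),"grip",round(float(s["grip_width"]),3))
    print("slide",(C.inv().apply(np.array(p)-s["position"])*1e3).round(1),"rot",np.degrees((C.inv()*T).as_rotvec()).round(2))
E
python3 - <<'E'
from h import *
s=sensors.state();print(R.from_rotvec(s["ee_rot"]).as_matrix().round(3))
goto([.4355,-.415,.22],-3.7);goto([.4355,-.415,.22],176.3)
print(proj("side",[.441,-.415,.14]),proj("side",[.441,-.371,.104]),proj("side",[.441,-.397,.14]))
E
```

```text
[[ 0.264 -0.965 -0.   ]
 [-0.965 -0.264  0.002]
 [-0.002 -0.    -1.   ]]
t 0.1 pos [ 0.1712 -0.6265  0.2302] F [-0.93 -0.35  0.02] M [-0.06  0.01  0.05] grip 0.999
slide [-134.3 -310.7   10.5] rot [ -0.08   0.09 -71.01]
t 0.1 pos [ 0.1712 -0.6265  0.2302] F [-0.93 -0.35  0.02] M [-0.06  0.01  0.05] grip 0.999
slide [-134.3 -310.7   10.5] rot [1.0000e-01 8.0000e-02 1.0899e+02]
[189.93378149 180.99669515] [213.87566224 189.10001974] [198.25900696 180.58821653]
```

Request:
{"name": "send_rows", "arguments": {"plan": [{"slide": [0, 0, 0], "rotation": [0, 0, -10.1], "grip": -1}, {"slide": [0, 0, 0], "rotation": [0, 0, -10.1], "grip": -1}, {"slide": [0, 0, 0], "rotation": [0, 0, -10.1], "grip": -1}, {"slide": [0, 0, 0], "rotation": [0, 0, -10.1], "grip": -1}, {"slide": [0, 0, 0], "rotation": [0, 0, -10.1], "grip": -1}, {"slide": [0, 0, 0], "rotation": [0, 0, -10.1], "grip": -1}, {"slide": [0, 0, 0], "rotation": [0, 0, -10.1], "grip": -1}]}}

```text
clock: 0.98
position: [0.1708, -0.6239, 0.2246]
ee_rot: [-3.13, 0.046, 0.003]
force: [-0.9, 0.7, 0.6]
grip_width: 1.001
```

```bash
python3 -c "
from h import *
goto([.4355,-.415,.20],-3.7)"
```

```text
t 0.975 pos [ 0.1708 -0.6239  0.2246] F [-0.85  0.73  0.63] M [-0.04  0.    0.01] grip 1.001
slide [ 258.6 -216.2   26.3] rot [-0.61  0.15  2.03]
```

Request:
{"name": "send_rows", "arguments": {"plan": [{"slide": [44, -37, 3], "rotation": [0, 0, 2], "grip": -1}, {"slide": [44, -37, 3], "rotation": [0, 0, 0], "grip": -1}, {"slide": [44, -37, 3], "rotation": [0, 0, 0], "grip": -1}, {"slide": [44, -37, 3], "rotation": [0, 0, 0], "grip": -1}, {"slide": [44, -37, 3], "rotation": [0, 0, 0], "grip": -1}, {"slide": [20, -17, 3], "rotation": [0, 0, 0], "grip": -1}, {"slide": [0, 0, 0], "rotation": [0, 0, 0], "grip": -1}]}}

```text
clock: 1.85
position: [0.4276, -0.4291, 0.2033]
ee_rot: [-3.124, 0.104, 0.009]
force: [-0.7, -0.7, -0.1]
grip_width: 1.003
```

```bash
python3 -c "
from h import *
goto([.4355,-.415,.105],-3.7)
crop(viewer.read_camera('top'),420,270,100,90,6,'pics/t1.png')
crop(viewer.read_camera('side'),150,130,100,90,6,'pics/s1.png')"
```

```text
t 1.85 pos [ 0.4276 -0.4291  0.2033] F [-0.68 -0.72 -0.11] M [-0.    0.01  0.  ] grip 1.003
slide [  7.5 -13.1  98.4] rot [-0.88  0.34 -0.1 ]
```

View pics/t1.png

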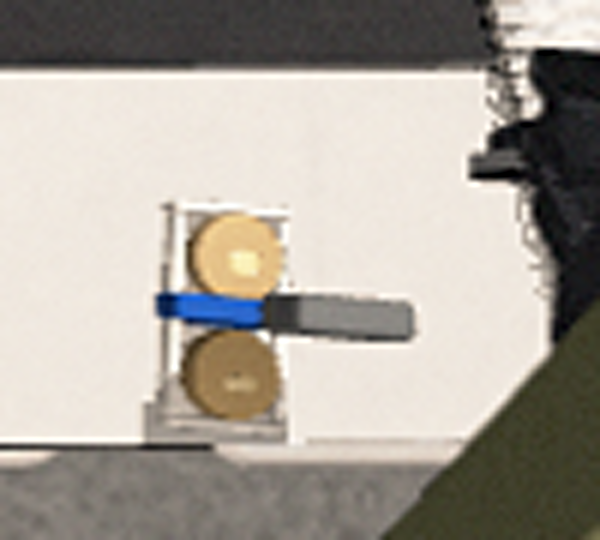

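View pics/s1.png

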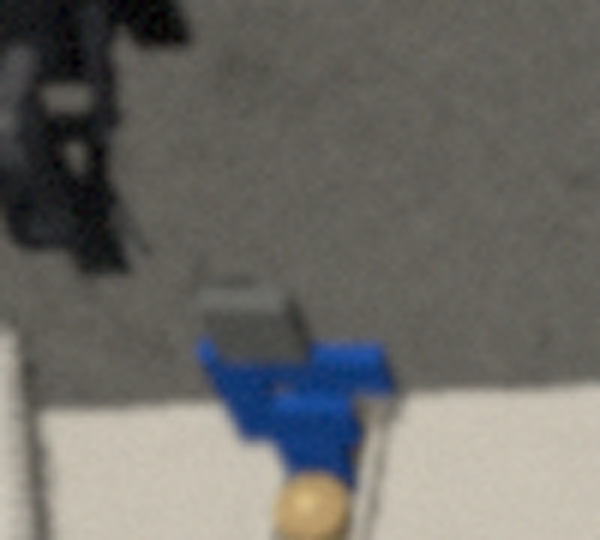

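Request:
{"name": "send_rows", "arguments": {"plan": [{"slide": [7.5, -13, 0], "rotation": [-0.9, 0.3, 0], "grip": -1}, {"slide": [0, 0, 0], "rotation": [0, 0, 0], "grip": -1}, {"slide": [0, 0, 20], "rotation": [0, 0, 0], "grip": -1}]}}

```text
clock: 2.33
position: [0.4341, -0.4202, 0.1855]
ee_rot: [3.134, -0.114, 0.004]
force: [0.4, 0.4, -0.1]
grip_width: 1.001
```

```bash
python3 -c "
from h import *
goto([.4355,-.415,.105],-3.7)"
```

```text
t 2.325 pos [ 0.4341 -0.4202  0.1855] F [ 0.43  0.37 -0.1 ] M [ 0.03 -0.02  0.02] grip 1.001
slide [ 0.8 -5.8 80.5] rot [ 0.33 -0.16 -0.46]
```

Request:
{"name": "send_rows", "arguments": {"plan": [{"slide": [1, -6, 18], "rotation": [0.3, 0, -0.4], "grip": -1}, {"slide": [0, 0, 20], "rotation": [0, 0, 0], "grip": -1}, {"slide": [0, 0, 20], "rotation": [0, 0, 0], "grip": -1}, {"slide": [0, 0, 15], "rotation": [0, 0, 0], "grip": -1}, {"slide": [0, 0, 5], "rotation": [0, 0, 0], "grip": -1}, {"slide": [0, 0, 0], "rotation": [0, 0, 0], "grip": -1}]}}

```text
clock: 3.08
position: [0.4329, -0.4121, 0.0963]
ee_rot: [-3.133, 0.104, 0.006]
force: [0.3, 0.8, 0.2]
grip_width: 0.999
```

```bash
python3 -c "
from h import *
goto([.4355,-.415,.105],-3.7)
crop(viewer.read_camera('top'),420,270,100,90,6,'pics/t2.png')
crop(viewer.read_camera('side'),150,130,100,90,6,'pics/s2.png')"
```

```text
t 3.075 pos [ 0.4329 -0.4121  0.0963] F [0.27 0.76 0.2 ] M [-0.01  0.03  0.03] grip 0.999
slide [ 2.8  2.6 -8.8] rot [-0.36  0.22 -0.11]
```

View pics/t2.png

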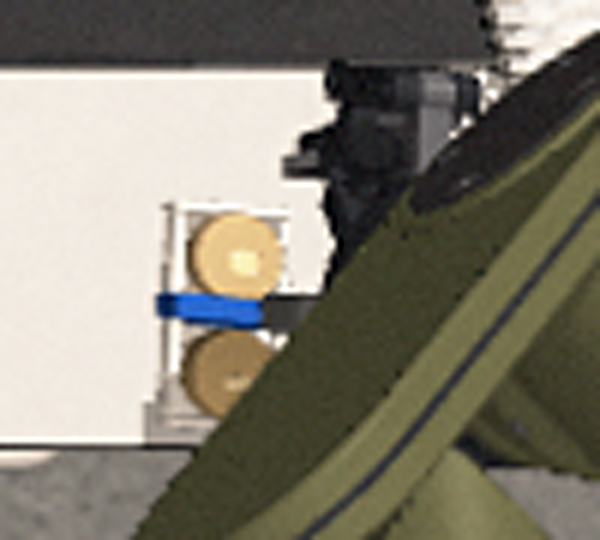

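View pics/s2.png

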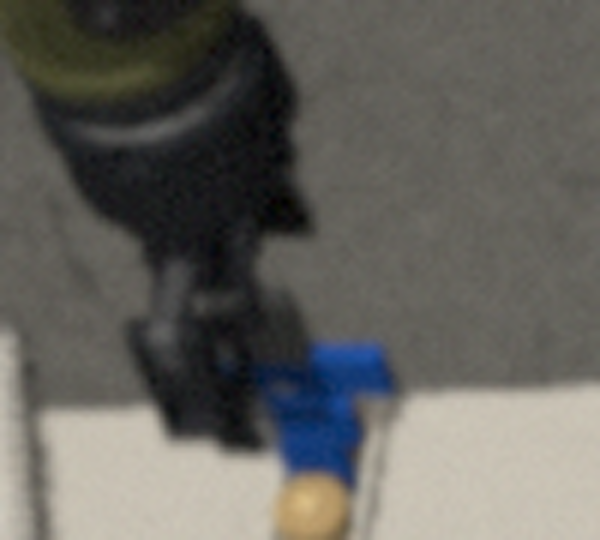

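```bash
python3 -c "
from h import *
for x in(.476,.48,.485): print(x,[ (proj('side',[x,y,.107])-[150,130])*6 for y in(-.401,-.412,-.423)])
print((proj('top',[.485,-.401,.11])-[420,270])*6)"
```

```text
0.476 [array([293.25324514, 435.93775438]), array([263.10693424, 437.36673139]), array([232.99855261, 438.79928248])]
0.48 [array([292.43139812, 445.46057536]), array([262.23222828, 446.88885282]), array([232.07118817, 448.32052199])]
0.485 [array([291.40200933, 457.41255156]), array([261.13659172, 458.83991016]), array([230.90955645, 460.2704297 ])]
[265.04495562 148.58230179]
```

Request:
{"name": "send_rows", "arguments": {"plan": [{"slide": [2.5, 2, -8], "rotation": [-0.3, 0.2, 0], "grip": -1}, {"slide": [0, 0, 0], "rotation": [0, 0, 0], "grip": -1}, {"slide": [0, 0, 0], "rotation": [0, 0, 0], "grip": -1}]}}

```text
clock: 3.55
position: [0.4369, -0.4161, 0.1085]
ee_rot: [3.136, -0.104, 0.007]
force: [0.6, 1.0, -0.0]
grip_width: 1.003
```

```bash
python3 -c "
from h import *
goto([.4355,-.415,.105],-3.7)
crop(viewer.read_camera('top'),440,280,60,50,12,'pics/t3.png')
crop(viewer.read_camera('side'),160,160,60,50,12,'pics/s3.png')
goto([.4355,-.415,.105],-3.7)
print(tri((150+265/6,130+445/6),(420+283/6,270+165/6)))
"
```

```text
t 3.55 pos [ 0.4369 -0.4161  0.1085] F [ 0.65  0.97 -0.02] M [0.05 0.04 0.01] grip 1.003
slide [-1.5 -1.   3.5] rot [ 0.22 -0.25 -0.11]
t 3.65 pos [ 0.4369 -0.4161  0.1083] F [-0.09  0.45 -0.54] M [-0.01 -0.02 -0.05] grip 1.001
slide [-1.5 -1.   3.3] rot [ 0.21 -0.24 -0.11]
(array([ 0.48003365, -0.40894297,  0.10762876]), np.float64(0.003676555837306977))
```

View pics/t3.png

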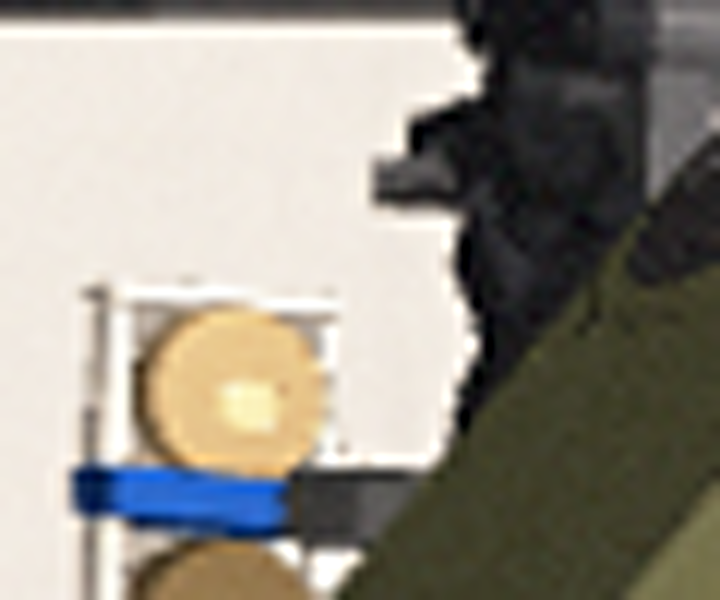

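View pics/s3.png

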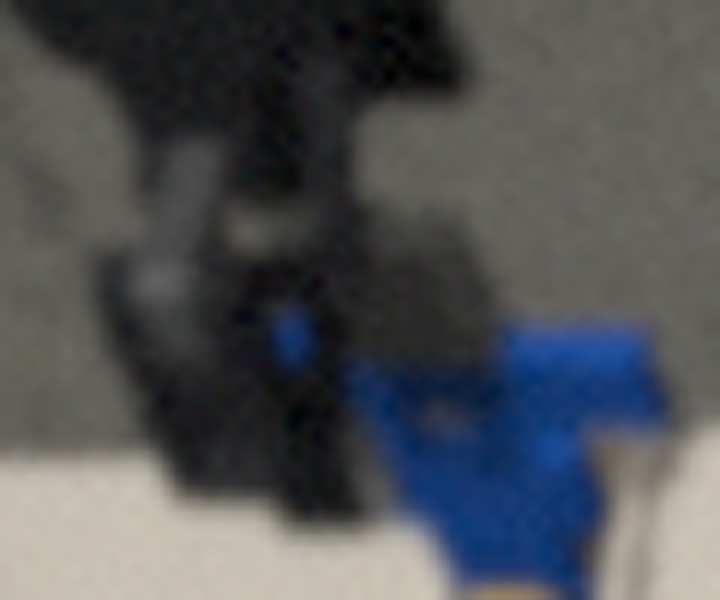

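```bash
python3 -c "
from h import *
print(tri((160+360/12,160+515/12),(440+375/12,280+190/12)))
print([onz('side',190,202.9,z) for z in (.11,.12)],[onz('top',471.3,296,z) for z in (.11,.12)])
"
```

```text
(array([ 0.48258979, -0.41440996,  0.11742039]), np.float64(0.005396934094794102))
[array([ 0.47739811, -0.41954561,  0.11      ]), array([ 0.48356067, -0.41643626,  0.12      ])] [array([ 0.48266538, -0.41407288,  0.11      ]), array([ 0.48218272, -0.41080199,  0.12      ])]
```

```bash
python3 -c "
from h import *
for z in(.10,.11,.12):print(z,onz('side',160+180/12,160+490/12,z),onz('side',160+285/12,160+505/12,z))
for p in ([.437,-.416,.1083],[.437,-.416,.1]):print(proj('side',p))
"
```

```text
0.1 [ 0.46407825 -0.45659096  0.1       ] [ 0.46837774 -0.43674103  0.1       ]
0.11 [ 0.47032232 -0.45309513  0.11      ] [ 0.47457285 -0.43347125  0.11      ]
0.12 [ 0.47656639 -0.4495993   0.12      ] [ 0.48076795 -0.43020148  0.12      ]
[193.31656991 187.4842802 ]
[194.25051572 189.51542871]
```

Request:
{"name": "send_rows", "arguments": {"plan": [{"slide": [-1.5, -6, 3], "rotation": [0.2, -0.2, 0], "grip": -1}, {"slide": [0, 0, 0], "rotation": [0, 0, 0], "grip": -1}, {"slide": [0, 0, 0], "rotation": [0, 0, 0], "grip": 1}, {"slide": [0, 0, 0], "rotation": [0, 0, 0], "grip": 1}, {"slide": [0, 0, 0], "rotation": [0, 0, 0], "grip": 1}, {"slide": [0, 0, 0], "rotation": [0, 0, 0], "grip": 1}, {"slide": [0, 0, 0], "rotation": [0, 0, 0], "grip": 1}, {"slide": [0, 0, 0], "rotation": [0, 0, 0], "grip": 1}], "force": 40}}

```text
clock: 4.65
position: [0.4353, -0.4092, 0.1044]
ee_rot: [-3.139, 0.104, 0.001]
force: [-0.3, 0.7, 0.0]
grip_width: 0.134
```

```bash
python3 -c "
from h import *
goto([.4355,-.410,.105],-3.7)
crop(viewer.read_camera('top'),440,280,60,50,12,'pics/t4.png')
crop(viewer.read_camera('side'),160,160,60,50,12,'pics/s4.png')
"
```

```text
t 4.65 pos [ 0.4353 -0.4092  0.1044] F [-0.33  0.67  0.  ] M [ 0.05 -0.03 -0.06] grip 0.134
slide [ 0.3  0.8 -0.6] rot [-0.06  0.03 -0.11]
```

View pics/t4.png

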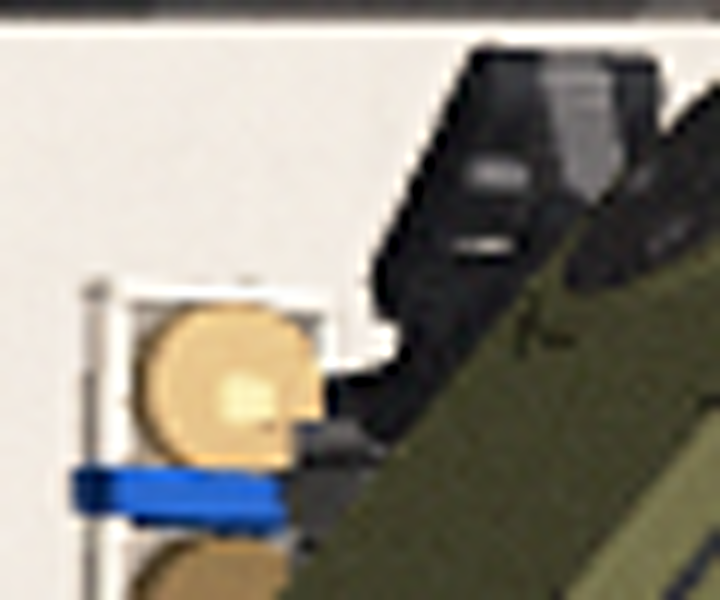

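View pics/s4.png

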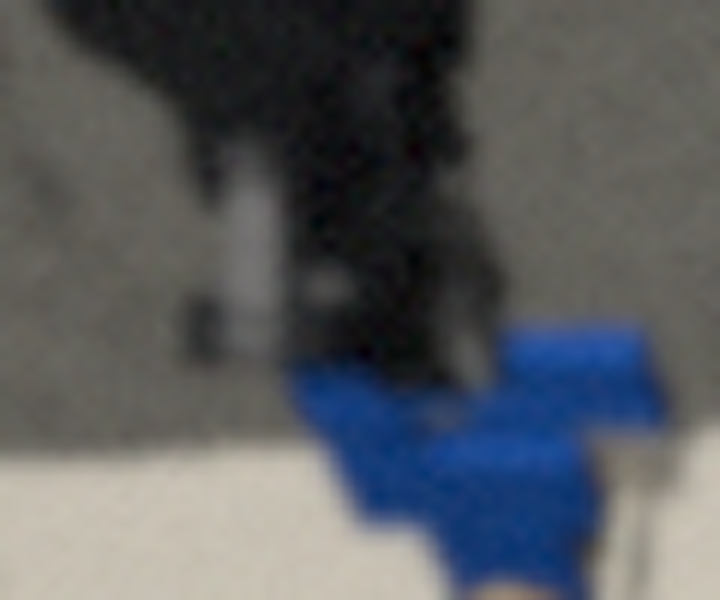

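Request:
{"name": "send_rows", "arguments": {"plan": [{"slide": [0, 0, -15], "rotation": [0, 0, 0], "grip": 1}, {"slide": [0, 0, -20], "rotation": [0, 0, 0], "grip": 1}, {"slide": [0, 0, -20], "rotation": [0, 0, 0], "grip": 1}, {"slide": [0, 0, -8], "rotation": [0, 0, 0], "grip": 1}, {"slide": [0, 0, 0], "rotation": [0, 0, 0], "grip": 1}, {"slide": [0, 0, 0], "rotation": [0, 0, 0], "grip": 1}]}}

```text
clock: 5.5
position: [0.4354, -0.4093, 0.1727]
ee_rot: [-3.14, 0.104, -0.001]
force: [-0.6, -0.0, -2.7]
grip_width: 0.136
```

```bash
python3 -c "
from h import *
goto([.507,-.230,.166],-3.7)
crop(viewer.read_camera('top'),420,280,80,60,9,'pics/t5.png')
crop(viewer.read_camera('side'),150,140,80,60,9,'pics/s5.png')
"
```

```text
t 5.5 pos [ 0.4354 -0.4093  0.1727] F [-0.55 -0.02 -2.71] M [ 0.01 -0.03  0.05] grip 0.136
slide [  59.5 -183.6    6.8] rot [-0.01 -0.02 -0.11]
```

View pics/s5.png

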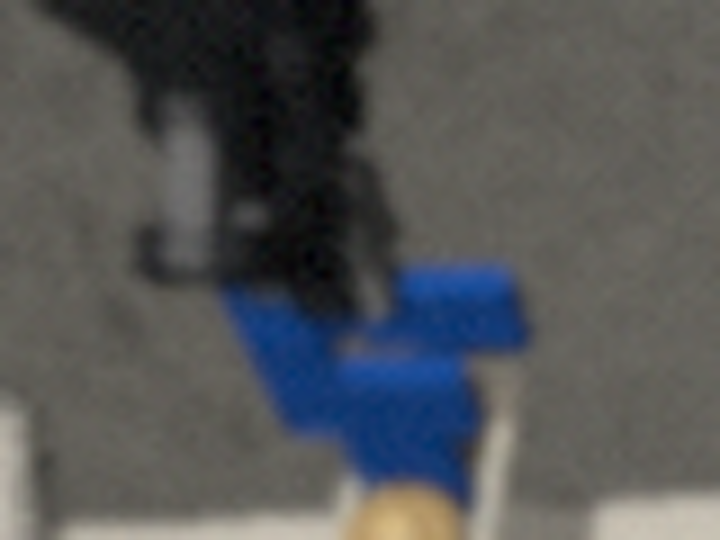

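Request:
{"name": "send_rows", "arguments": {"plan": [{"slide": [6, -15, 0], "rotation": [0, 0, 0], "grip": 1}, {"slide": [10, -30, 0], "rotation": [0, 0, 0], "grip": 1}, {"slide": [10, -30, 0], "rotation": [0, 0, 0], "grip": 1}, {"slide": [10, -30, 0], "rotation": [0, 0, 0], "grip": 1}, {"slide": [8, -25, 0], "rotation": [0, 0, 0], "grip": 1}, {"slide": [5, -15, 0], "rotation": [0, 0, 0], "grip": 1}, {"slide": [0, 0, 0], "rotation": [0, 0, 0], "grip": 1}, {"slide": [0, 0, 0], "rotation": [0, 0, 0], "grip": 1}]}}

```text
clock: 6.6
position: [0.4952, -0.2577, 0.1681]
ee_rot: [-3.133, 0.103, 0.009]
force: [0.7, -0.1, -1.7]
grip_width: 0.135
```

```bash
python3 -c "
from h import *
goto([.507,-.206,.166],-3.3)
"
```

```text
t 6.6 pos [ 0.4952 -0.2577  0.1681] F [ 0.73 -0.13 -1.72] M [-0.    0.07  0.03] grip 0.135
slide [  8.4 -52.3   2.4] rot [-0.38  0.32 -0.46]
```

Request:
{"name": "send_rows", "arguments": {"plan": [{"slide": [4, -15, 0], "rotation": [-0.3, 0.2, -0.3], "grip": 1}, {"slide": [3, -12, 0], "rotation": [0, 0, 0], "grip": 1}, {"slide": [1, -8, 0], "rotation": [0, 0, 0], "grip": 1}, {"slide": [0, 0, 0], "rotation": [0, 0, 0], "grip": 1}, {"slide": [0, 0, 0], "rotation": [0, 0, 0], "grip": 1}]}}

```text
clock: 7.22
position: [0.5056, -0.2221, 0.1682]
ee_rot: [-3.139, 0.097, 0.003]
force: [-0.5, 0.5, -1.8]
grip_width: 0.135
```

```bash
python3 -c "
from h import *
goto([.507,-.206,.166],-3.3)
crop(viewer.read_camera('top'),320,230,100,75,8,'pics/t6.png')
crop(viewer.read_camera('side'),245,165,100,75,8,'pics/s6.png')
"
```

```text
t 7.225 pos [ 0.5056 -0.2221  0.1682] F [-0.45  0.53 -1.82] M [ 0.01 -0.01 -0.06] grip 0.135
slide [  0.4 -16.2   2.2] rot [-0.05  0.11 -0.26]
```

View pics/s6.png

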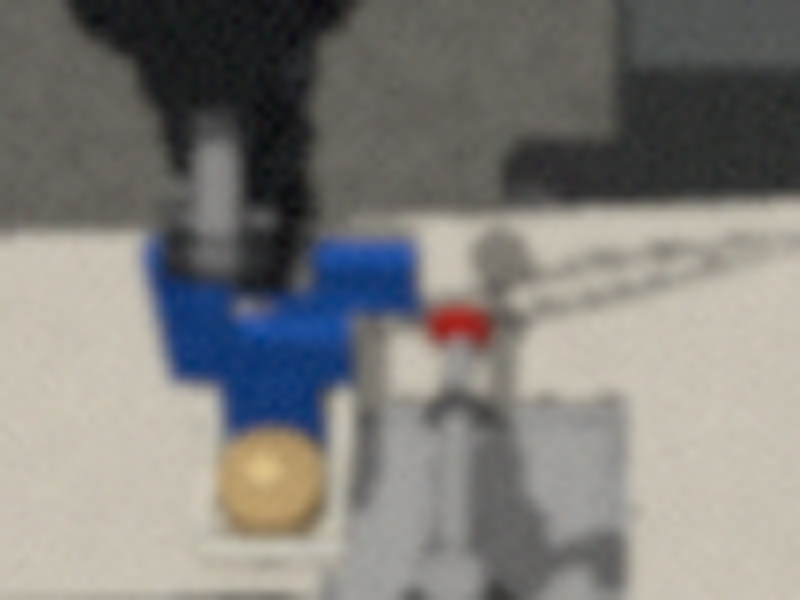

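View pics/t6.png

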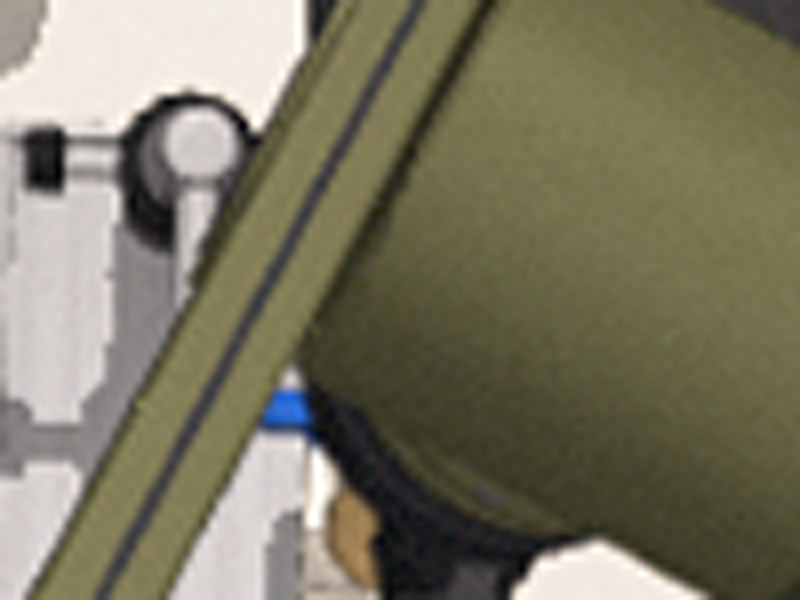

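```bash
python3 -c "
from h import *
for y in (-.18,-.184,-.188):print(y,(proj('side',[.512,y,.1418])-[245,165])*8)
for y in (-.174,-.178,-.182):print(y,(proj('side',[.509,y,.104])-[245,165])*8)
print((proj('top',[.508,-.18,.154])-[320,230])*8)
im=viewer.read_camera('top');c=im[270:290,350:362].astype(int);print((c[...,0]-c[...,2])[:, ::2])
"
```

```text
-0.18 [442.09494147 312.65235911]
-0.184 [426.57668951 313.33469653]
-0.188 [411.05848938 314.01788828]
-0.174 [471.45071091 374.64890118]
-0.178 [456.47241319 375.30742196]
-0.182 [441.49393899 375.96657954]
[210.22209865 408.27590424]
[[ -6 -35 -42 -44 -32 -24]
 [  0 -41 -45 -42 -25 -23]
 [ -2 -47 -43 -41 -21 -21]
 [-26 -41 -45 -39 -22 -28]
 [-41 -46 -42 -35 -19 -24]
 [-40 -46 -43 -15 -24 -23]
 [-45 -42 -43  -7 -21 -22]
 [-44 -42 -46 -12  -6 -24]
 [-43 -43 -12  17   7 -16]
 [-44 -47  83 176  41   2]
 [-44 -42 149 168  50   3]
 [-45 -47 162 164  83  -8]
 [-43 -31 154 153 103  -5]
 [-42   6  46  61  78   4]
 [-42   3  14  14  44   9]
 [-31  -8 -10 -11   9   9]
 [-20  -7  -8  -9  -9   1]
 [-10  -9  -8  -8 -20 -23]
 [-10  -9  -8  -8 -23 -14]
 [-10  -9  -8  -8 -26 -15]]
```

```bash
python3 -c "
from h import *
goto([.5067,-.203,.150],-3.3)
"
```

```text
t 7.375 pos [ 0.5056 -0.2224  0.1682] F [-0.17 -0.61 -2.08] M [-0.01 -0.05 -0.02] grip 0.136
slide [ -0.  -19.4  18.2] rot [-0.05  0.12 -0.28]
```

Request:
{"name": "send_rows", "arguments": {"plan": [{"slide": [0, -10, 0], "rotation": [0, 0, -0.2], "grip": 1}, {"slide": [0, -9, 0], "rotation": [0, 0, 0], "grip": 1}, {"slide": [0, 0, 0], "rotation": [0, 0, 0], "grip": 1}, {"slide": [0, 0, 6], "rotation": [0, 0, 0], "grip": 1}, {"slide": [0, 0, 6], "rotation": [0, 0, 0], "grip": 1}, {"slide": [0, 0, 0], "rotation": [0, 0, 0], "grip": 1}, {"slide": [0, 0, 0], "rotation": [0, 0, 0], "grip": 1}]}}

```text
clock: 8.25
position: [0.5064, -0.2023, 0.1548]
ee_rot: [-3.139, 0.093, 0.004]
force: [0.0, 0.4, -2.1]
grip_width: 0.138
```

```bash
python3 -c "
from h import *
goto([.5067,-.203,.150],-3.3)
crop(viewer.read_camera('top'),320,230,100,75,8,'pics/t7.png')
crop(viewer.read_camera('side'),245,165,100,75,8,'pics/s7.png')
"
```

```text
t 8.25 pos [ 0.5064 -0.2023  0.1548] F [ 0.    0.39 -2.06] M [0.03 0.03 0.  ] grip 0.138
slide [0.4 0.7 4.8] rot [-0.07  0.16 -0.1 ]
```

View pics/s7.png

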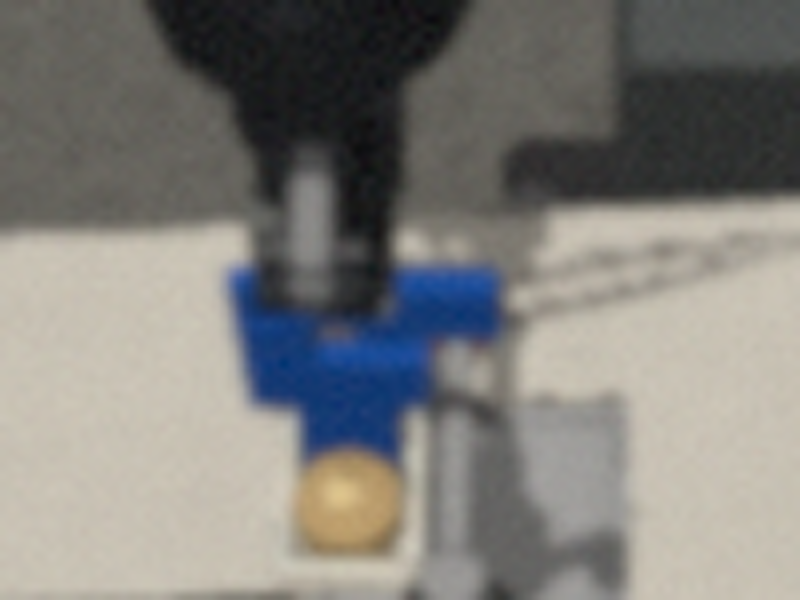

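View pics/t7.png

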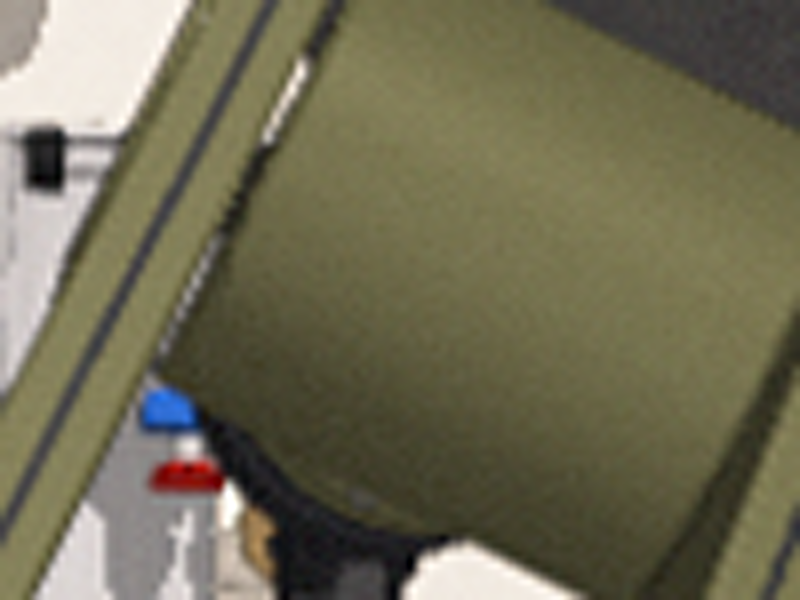

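```bash
python3 -c "
from h import *
for z in (.13,.14,.15):print('plate',z,onz('top',342,281.1,z), onz('top',342,278.9,z)[0],onz('top',342,283.5,z)[0])
print('groove mid rims',onz('top',343,277.6,.109),onz('top',343,287.4,.109))
"
```

```text
plate 0.13 [ 0.50984034 -0.17407435  0.13      ] 0.5138171284676759 0.5055087553717009
plate 0.14 [ 0.50904444 -0.1734022   0.14      ] 0.5129769617963587 0.504761073846689
plate 0.15 [ 0.50824854 -0.17273006  0.15      ] 0.5121367951250414 0.504013392321677
groove mid rims [ 0.51797832 -0.17743552  0.109     ] [ 0.49987907 -0.17716305  0.109     ]
```

Request:
{"name": "send_rows", "arguments": {"plan": [{"slide": [0, 0, 3], "rotation": [0, 0, 0], "grip": 1}, {"slide": [0, 0, 3], "rotation": [0, 0, 0], "grip": 1}, {"slide": [0, 0, 3], "rotation": [0, 0, 0], "grip": 1}, {"slide": [0, 0, 0], "rotation": [0, 0, 0], "grip": 1}, {"slide": [0, 0, 0], "rotation": [0, 0, 0], "grip": 1}]}}

```text
clock: 8.98
position: [0.5065, -0.2024, 0.1455]
ee_rot: [-3.139, 0.093, 0.004]
force: [-0.6, -0.6, -2.2]
grip_width: 0.133
```

Request:
{"name": "send_rows", "arguments": {"plan": [{"slide": [0, 0, 1.5], "rotation": [0, 0, 0], "grip": 1}, {"slide": [0, 0, 0], "rotation": [0, 0, 0], "grip": 1}]}}

```text
clock: 9.22
position: [0.5066, -0.2024, 0.144]
ee_rot: [-3.139, 0.093, 0.003]
force: [0.7, -0.6, -2.0]
grip_width: 0.136
```

Request:
{"name": "send_rows", "arguments": {"plan": [{"slide": [0, 0, 1.5], "rotation": [0, 0, 0], "grip": 1}, {"slide": [0, 0, 0], "rotation": [0, 0, 0], "grip": 1}]}}

```text
clock: 9.48
position: [0.5066, -0.2024, 0.1425]
ee_rot: [-3.139, 0.093, 0.003]
force: [0.1, 0.8, -2.4]
grip_width: 0.133
```

Request:
{"name": "send_rows", "arguments": {"plan": [{"slide": [0, 0, 1.5], "rotation": [0, 0, 0], "grip": 1}, {"slide": [0, 0, 0], "rotation": [0, 0, 0], "grip": 1}]}}

```text
clock: 9.72
position: [0.5066, -0.2024, 0.1409]
ee_rot: [-3.139, 0.093, 0.003]
force: [-0.8, -0.2, -1.7]
grip_width: 0.134
```

Request:
{"name": "send_rows", "arguments": {"plan": [{"slide": [0, 0, 1], "rotation": [0, 0, 0], "grip": 1}, {"slide": [0, 0, 0], "rotation": [0, 0, 0], "grip": 1}]}}

```text
clock: 9.98
position: [0.5066, -0.2024, 0.1398]
ee_rot: [-3.139, 0.093, 0.003]
force: [0.5, 0.4, -2.3]
grip_width: 0.133
```

Request:
{"name": "send_rows", "arguments": {"plan": [{"slide": [0, 0, 1], "rotation": [0, 0, 0], "grip": 1}, {"slide": [0, 0, 0], "rotation": [0, 0, 0], "grip": 1}]}}

```text
clock: 10.22
position: [0.5066, -0.2024, 0.1387]
ee_rot: [-3.139, 0.093, 0.003]
force: [0.7, -0.0, -2.1]
grip_width: 0.137
```

Lip now at about 0.112, below the collar-top height; keep feeling.

Request:
{"name": "send_rows", "arguments": {"plan": [{"slide": [0, 0, 1], "rotation": [0, 0, 0], "grip": 1}, {"slide": [0, 0, 0], "rotation": [0, 0, 0], "grip": 1}]}}

```text
clock: 10.48
position: [0.5066, -0.2024, 0.1377]
ee_rot: [-3.139, 0.093, 0.003]
force: [-0.0, -0.0, -2.2]
grip_width: 0.131
```

Request:
{"name": "send_rows", "arguments": {"plan": [{"slide": [0, 0, 1], "rotation": [0, 0, 0], "grip": 1}, {"slide": [0, 0, 0], "rotation": [0, 0, 0], "grip": 1}]}}

```text
clock: 10.72
position: [0.5069, -0.2026, 0.1376]
ee_rot: [-3.14, 0.093, 0.002]
force: [-0.2, 0.6, -1.8]
grip_width: 0.134
```

```bash
python3 -c "
from h import *
goto([.5067,-.203,.135],-3.3)
crop(viewer.read_camera('top'),320,230,100,75,8,'pics/t8.png')
crop(viewer.read_camera('side'),245,165,100,75,8,'pics/s8.png')
"
```

```text
t 10.725 pos [ 0.5069 -0.2026  0.1376] F [-0.18  0.63 -1.84] M [ 0.08  0.06 -0.01] grip 0.134
slide [-0.2  0.4  2.6] rot [-0.03  0.08 -0.11]
```

View pics/s8.png

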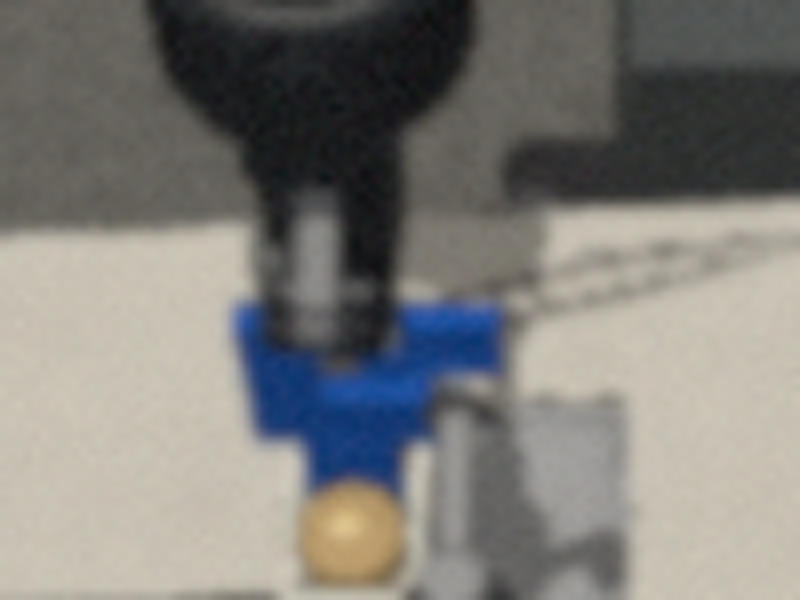

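View pics/t8.png

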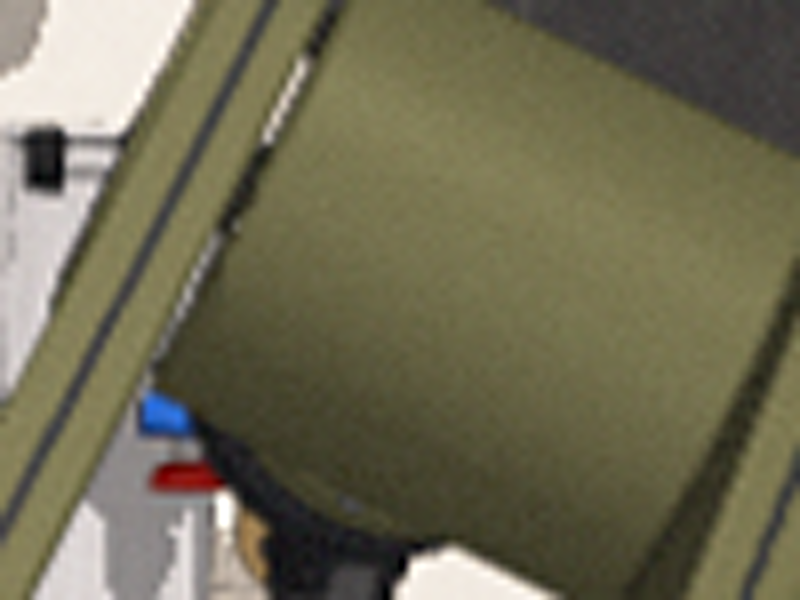

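Request:
{"name": "send_rows", "arguments": {"plan": [{"slide": [0, 0, 1], "rotation": [0, 0, 0], "grip": 1}, {"slide": [0, 0, 0], "rotation": [0, 0, 0], "grip": 1}]}}

```text
clock: 11.08
position: [0.507, -0.2027, 0.1375]
ee_rot: [-3.14, 0.093, 0.002]
force: [-1.7, 0.1, 0.1]
grip_width: 0.135
```

```bash
python3 -c "
from h import *
for p in ([.505,-.178,.108],[.505,-.169,.108],[.495,-.178,.117]):print((proj('side',p)-[245,165])*8)
goto([.5067,-.203,.135],-3.3)
for i in range(3): viewer.read_camera('side'); s=sensors.state(); print(s['force'],s['torque'],s['position'])
"
```

```text
[455.38126459 354.80194584]
[489.14071346 353.319651  ]
[452.82109972 305.1713078 ]
t 11.075 pos [ 0.507  -0.2027  0.1375] F [-1.74  0.14  0.07] M [0.21 0.28 0.06] grip 0.135
slide [-0.3  0.4  2.5] rot [-0.02  0.07 -0.1 ]
[-1.45546542  0.38093521  1.99609705] [0.26021091 0.32801648 0.08616441] [ 0.50700669 -0.20266572  0.13740518]
[-2.09216114  0.63993572  2.79850451] [0.25139632 0.38685674 0.06885223] [ 0.50700891 -0.20268392  0.13737978]
[-1.13077649  1.51182361  2.47633292] [0.26589581 0.42891028 0.03757735] [ 0.50700251 -0.20267324  0.13739147]
```

```bash
python3 -c "
from h import *
def atx(n,u,v,x):
    o,r=ray(n,u,v);return o+r*(x-o[0])/r[0]
for x in(.514,.516,.518):print('collar',atx('side',302.2,214.7,x))
for x in(.492,.495,.498):print('head',atx('side',301.8,202.7,x))
for x in(.50,.502):print('head nearedge btm?',atx('side',301.8,206.5,x))
s=cv2.imread('pics/side0.png');print(s[198:242,302].tolist())
t=cv2.imread('pics/top0.png');print([ (i,t[i,343].tolist()) for i in range(268,294)])
"
```

```text
collar [ 0.514      -0.17797968  0.10075647]
collar [ 0.516      -0.17786587  0.10427732]
collar [ 0.518      -0.17775207  0.10779817]
head [ 0.492      -0.17765664  0.11381374]
head [ 0.495      -0.17749502  0.11879646]
head [ 0.498      -0.17733339  0.12377919]
head nearedge btm? [ 0.5        -0.17797016  0.11146595]
head nearedge btm? [ 0.502     -0.1778595  0.1148488]
[[171, 183, 190], [169, 183, 188], [164, 175, 182], [143, 153, 162], [115, 125, 150], [77, 84, 152], [45, 51, 157], [34, 39, 156], [65, 67, 149], [101, 105, 143], [128, 134, 146], [136, 141, 143], [139, 144, 145], [140, 142, 145], [132, 138, 138], [110, 112, 115], [84, 85, 87], [85, 83, 85], [107, 108, 108], [128, 129, 131], [137, 140, 141], [139, 142, 142], [139, 144, 143], [140, 143, 142], [138, 142, 142], [140, 142, 142], [138, 141, 143], [138, 141, 142], [137, 139, 139], [136, 140, 137], [136, 138, 139], [140, 141, 141], [137, 139, 142], [134, 138, 138], [128, 131, 132], [127, 129, 131], [135, 135, 135], [142, 146, 147], [143, 145, 147], [145, 148, 150], [145, 149, 149], [144, 145, 148], [128, 130, 130], [112, 114, 116]]
[(268, [182, 184, 191]), (269, [184, 184, 191]), (270, [189, 190, 197]), (271, [190, 189, 196]), (272, [191, 191, 198]), (273, [191, 192, 196]), (274, [175, 176, 182]), (275, [87, 88, 91]), (276, [85, 84, 89]), (277, [58, 56, 59]), (278, [85, 84, 89]), (279, [162, 165, 168]), (280, [200, 201, 209]), (281, [201, 203, 210]), (282, [197, 200, 208]), (283, [198, 200, 206]), (284, [198, 201, 206]), (285, [200, 200, 207]), (286, [194, 196, 205]), (287, [137, 139, 190]), (288, [18, 24, 188]), (289, [36, 39, 220]), (290, [26, 31, 203]), (291, [66, 68, 121]), (292, [131, 129, 127]), (293, [151, 149, 154])]
```

```bash
python3 -c "
from h import *
def mid(a,b):print(tri(a,b))
mid((302,212.6),(343.5,278.8))
mid((302,202.0),(343.3,291.0))
mid((302,208.0),(343.3,286.9)) # head +x lower? 
s=cv2.imread('pics/side0.png').astype(int)
print(s[200:218,296:310,1])
"
```

```text
(array([ 0.51547185, -0.17799398,  0.11236556]), np.float64(0.00019668063327364933))
(array([ 0.49272655, -0.17702945,  0.11785352]), np.float64(5.597517838290399e-05))
(array([ 0.50095055, -0.17783889,  0.10676341]), np.float64(9.689274678990629e-05))
[[189 189 187 185 182 180 175 166 148 124 104  94 111 123]
 [185 180 176 170 161 156 153 147 134 121 102 103 127 151]
 [173 162 153 143 129 126 125 124 124 120 109 113 132 158]
 [153 140 121 105  93  88  84  92  95  99 103 105 121 139]
 [132 117  91  68  55  49  51  54  61  70  78  91  97 109]
 [128 109  85  54  36  31  39  32  34  49  71  85  91 104]
 [145 131  99  59  49  60  67  55  43  52  76  97 106 119]
 [170 158 132  97  88 100 105  90  62  65  91 107 118 132]
 [186 178 161 135 126 130 134 114  93  91 104 113 127 144]
 [187 186 176 162 150 146 141 131 124 116 117 120 123 150]
 [188 188 183 171 157 147 144 140 143 141 130 122 128 152]
 [189 186 185 173 155 145 142 144 149 154 133 121 129 151]
 [188 186 184 169 146 134 138 143 154 152 135 124 128 152]
 [179 179 172 155 129 109 112 129 144 144 130 124 126 150]
 [160 161 149 128 102  87  85  99 111 117 114 116 121 144]
 [138 135 115  95  84  83  83  86  82  86  94 105 118 134]
 [142 122 102  87  92 107 108  94  78  72  80  94 113 135]
 [147 130 104  98 112 130 129 112  89  78  71  84 102 130]]
```

Request:
{"name": "send_rows", "arguments": {"plan": [{"slide": [0, 0, -1.2], "rotation": [0, 0, 0], "grip": 1}, {"slide": [0, 0, 0], "rotation": [0, 0, 0], "grip": 1}, {"slide": [0, -4, 0], "rotation": [0, 0, 0], "grip": 1}, {"slide": [0, -5, 0], "rotation": [0, 0, 0], "grip": 1}, {"slide": [0, 0, 0], "rotation": [0, 0, 0], "grip": 1}]}}

```text
clock: 11.85
position: [0.5078, -0.1933, 0.1376]
ee_rot: [3.14, -0.093, -0.001]
force: [0.4, 1.1, -0.9]
grip_width: 0.133
```

```bash
python3 -c "
from h import *
goto([.508,-.176,.1383],-3.3)
"
```

```text
t 11.85 pos [ 0.5078 -0.1933  0.1376] F [ 0.36  1.09 -0.87] M [ 0.11  0.04 -0.02] grip 0.133
slide [ -0.8 -17.3  -0.8] rot [ 0.02  0.02 -0.11]
```

Request:
{"name": "send_rows", "arguments": {"plan": [{"slide": [0, -4, -0.5], "rotation": [0, 0, 0], "grip": 1}, {"slide": [0, -4, -0.3], "rotation": [0, 0, 0], "grip": 1}, {"slide": [0, -4, 0], "rotation": [0, 0, 0], "grip": 1}, {"slide": [0, -3, 0], "rotation": [0, 0, 0], "grip": 1}, {"slide": [0, 0, 0], "rotation": [0, 0, 0], "grip": 1}]}}

```text
clock: 12.48
position: [0.5083, -0.1765, 0.1376]
ee_rot: [-3.139, 0.093, 0.002]
force: [-0.0, -0.2, -2.5]
grip_width: 0.138
```

```bash
python3 -c "
from h import *
goto([.508,-.168,.1383],-3.3)
crop(viewer.read_camera('top'),320,230,100,75,8,'pics/t9.png')
crop(viewer.read_camera('side'),245,165,100,75,8,'pics/s9.png')
"
```

```text
t 12.475 pos [ 0.5083 -0.1765  0.1376] F [-0.04 -0.24 -2.48] M [0.1  0.01 0.01] grip 0.138
slide [-0.8 -8.5 -0.7] rot [-0.04  0.09 -0.08]
```

View pics/s9.png

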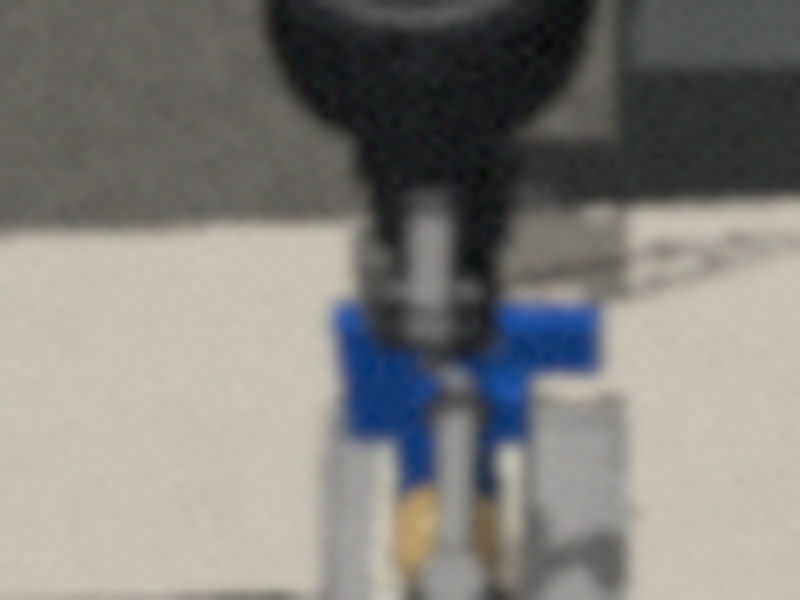

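View pics/t9.png

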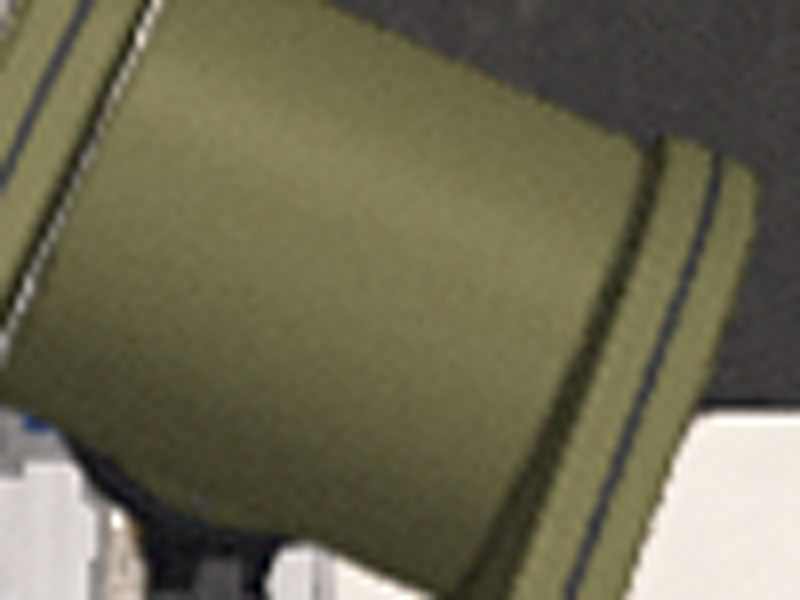

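Request:
{"name": "send_rows", "arguments": {"plan": [{"slide": [-0.4, -3, 0], "rotation": [0, 0, 0], "grip": 1}, {"slide": [0, -2, 0], "rotation": [0, 0, 0], "grip": 1}, {"slide": [0, 0, 0], "rotation": [0, 0, 0], "grip": 1}]}}

```text
clock: 12.95
position: [0.508, -0.1715, 0.1374]
ee_rot: [-3.139, 0.094, 0.003]
force: [0.4, 0.8, -2.6]
grip_width: 0.136
```

Request:
{"name": "send_rows", "arguments": {"plan": [{"slide": [0, -1, 0], "rotation": [0, 0, 0], "grip": 1}, {"slide": [0, 0, 0], "rotation": [0, 0, 0], "grip": 1}]}}

```text
clock: 13.2
position: [0.5081, -0.1705, 0.1374]
ee_rot: [-3.139, 0.094, 0.003]
force: [0.1, -0.3, -2.4]
grip_width: 0.135
```

Request:
{"name": "send_rows", "arguments": {"plan": [{"slide": [0, -1, 0], "rotation": [0, 0, 0], "grip": 1}, {"slide": [0, 0, 0], "rotation": [0, 0, 0], "grip": 1}]}}

```text
clock: 13.45
position: [0.5081, -0.1696, 0.1373]
ee_rot: [-3.14, 0.094, 0.003]
force: [0.5, -0.2, -1.6]
grip_width: 0.134
```

Request:
{"name": "send_rows", "arguments": {"plan": [{"slide": [0, -1, 0], "rotation": [0, 0, 0], "grip": 1}, {"slide": [0, 0, 0], "rotation": [0, 0, 0], "grip": 1}]}}

```text
clock: 13.7
position: [0.5081, -0.1694, 0.1373]
ee_rot: [3.139, -0.094, -0.003]
force: [-1.1, -0.9, -2.7]
grip_width: 0.134
```

Request:
{"name": "send_rows", "arguments": {"plan": [{"slide": [0, -1, 0], "rotation": [0, 0, 0], "grip": 1}, {"slide": [0, 0, 0], "rotation": [0, 0, 0], "grip": 1}]}}

```text
clock: 13.95
position: [0.5081, -0.1692, 0.1373]
ee_rot: [3.137, -0.093, -0.003]
force: [-0.2, -2.6, -2.6]
grip_width: 0.137
```

```bash
python3 -c "
from h import *
goto([.508,-.171,.1383],-3.3)
viewer.read_camera('side')
goto([.508,-.171,.1383],-3.3)
"
```

```text
t 13.95 pos [ 0.5081 -0.1692  0.1373] F [-0.24 -2.62 -2.59] M [-0.44  0.05  0.05] grip 0.137
slide [ 0.   1.8 -1. ] rot [ 0.2   0.1  -0.11]
t 14.0 pos [ 0.5081 -0.1692  0.1373] F [-0.17 -3.1  -3.35] M [-0.59  0.02  0.01] grip 0.128
slide [ 0.   1.9 -1. ] rot [ 0.19  0.11 -0.11]
```

Request:
{"name": "send_rows", "arguments": {"plan": [{"slide": [0, 1.7, 0], "rotation": [0, 0, 0], "grip": 1}, {"slide": [0, 0, 0], "rotation": [0, 0, 0], "grip": 1}, {"slide": [0, 0, 1.5], "rotation": [0, 0, 0], "grip": 1}, {"slide": [0, 0, 1.5], "rotation": [0, 0, 0], "grip": 1}, {"slide": [0, 0, 0], "rotation": [0, 0, 0], "grip": 1}]}}

```text
clock: 14.62
position: [0.5082, -0.1695, 0.1342]
ee_rot: [-3.14, 0.094, 0.003]
force: [0.4, 0.5, -1.9]
grip_width: 0.137
```

Request:
{"name": "send_rows", "arguments": {"plan": [{"slide": [0, 0, 1], "rotation": [0, 0, 0], "grip": 1}, {"slide": [0, 0, 0], "rotation": [0, 0, 0], "grip": 1}]}}

```text
clock: 14.88
position: [0.5082, -0.1695, 0.1332]
ee_rot: [-3.14, 0.094, 0.003]
force: [0.2, -0.6, -3.0]
grip_width: 0.132
```

Request:
{"name": "send_rows", "arguments": {"plan": [{"slide": [0, 0, 1], "rotation": [0, 0, 0], "grip": 1}, {"slide": [0, 0, 0], "rotation": [0, 0, 0], "grip": 1}]}}

```text
clock: 15.12
position: [0.5082, -0.1695, 0.1321]
ee_rot: [-3.14, 0.094, 0.003]
force: [0.6, 0.1, -2.1]
grip_width: 0.135
```

Request:
{"name": "send_rows", "arguments": {"plan": [{"slide": [0, 0, 1], "rotation": [0, 0, 0], "grip": 1}, {"slide": [0, 0, 0], "rotation": [0, 0, 0], "grip": 1}]}}

```text
clock: 15.38
position: [0.5084, -0.1695, 0.1315]
ee_rot: [-3.14, 0.094, 0.002]
force: [-0.3, -1.0, -0.7]
grip_width: 0.138
```

Request:
{"name": "send_rows", "arguments": {"plan": [{"slide": [0, 0, 0], "rotation": [0, 0, 0], "grip": 0.6}, {"slide": [0, 0, 0], "rotation": [0, 0, 0], "grip": 0.4}, {"slide": [0, 0, 0], "rotation": [0, 0, 0], "grip": 0.2}, {"slide": [0, 0, 0], "rotation": [0, 0, 0], "grip": 0}, {"slide": [0, 0, 0], "rotation": [0, 0, 0], "grip": 0}, {"slide": [0, 0, 0], "rotation": [0, 0, 0], "grip": 0}], "force": 20}}

```text
clock: 16.12
position: [0.5092, -0.1696, 0.1326]
ee_rot: [3.14, -0.094, 0.001]
force: [-0.6, 0.9, 0.7]
grip_width: 0.503
```

```bash
python3 -c "
from h import *
goto([.508,-.171,.1383],-3.3)
crop(viewer.read_camera('side'),245,165,100,75,8,'pics/s10.png')
"
```

```text
t 16.125 pos [ 0.5092 -0.1696  0.1326] F [-0.65  0.88  0.7 ] M [ 0.03  0.04 -0.02] grip 0.503
slide [-1.1  1.5 -5.7] rot [ 0.01 -0.05 -0.13]
```

View pics/s10.png

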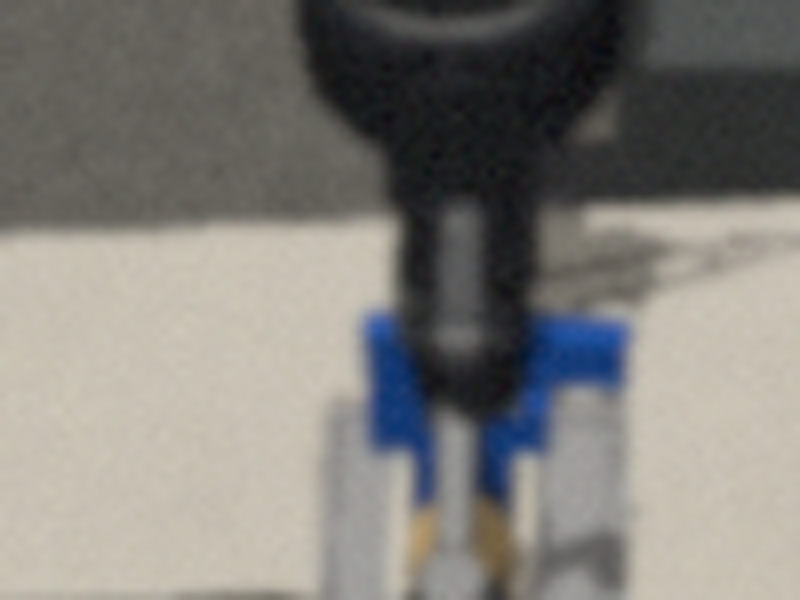

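Released with the carrier level; now lift straight up slowly and clear.

Request:
{"name": "send_rows", "arguments": {"plan": [{"slide": [0, 0, -6], "rotation": [0, 0, 0], "grip": 0}, {"slide": [0, 0, -12], "rotation": [0, 0, 0], "grip": 0}, {"slide": [0, 0, -20], "rotation": [0, 0, 0], "grip": 0}, {"slide": [0, 0, -25], "rotation": [0, 0, 0], "grip": 0}, {"slide": [0, 0, -25], "rotation": [0, 0, 0], "grip": 0}, {"slide": [0, 30, -10], "rotation": [0, 0, 0], "grip": 0}, {"slide": [0, 50, 0], "rotation": [0, 0, 0], "grip": 0}, {"slide": [0, 50, 0], "rotation": [0, 0, 0], "grip": 0}, {"slide": [0, 50, 0], "rotation": [0, 0, 0], "grip": 0}, {"slide": [0, 50, 0], "rotation": [0, 0, 0], "grip": 0}, {"slide": [0, 50, 0], "rotation": [0, 0, 0], "grip": 0}, {"slide": [0, 0, 0], "rotation": [0, 0, 0], "grip": 0}, {"slide": [0, 0, 0], "rotation": [0, 0, 0], "grip": 0}]}}

```text
clock: 17.8
position: [0.4947, -0.4584, 0.2487]
ee_rot: [3.132, -0.09, 0.021]
force: [-0.4, 0.8, -0.5]
grip_width: 0.502
```

```bash
python3 -c "
from h import *
goto([.508,-.171,.1383],-3.3)
t=viewer.read_camera('top');s=viewer.read_camera('side')
cv2.imwrite('pics/top11.png',t)
crop(t,300,225,100,75,8,'pics/t11.png')
crop(s,245,165,100,75,8,'pics/s11.png')
"
```

```text
t 17.8 pos [ 0.4947 -0.4584  0.2487] F [-0.42  0.76 -0.45] M [0.02 0.05 0.02] grip 0.502
slide [  -4.7 -288.5  108.2] rot [ 0.43 -0.8   0.02]
```

View pics/s11.png

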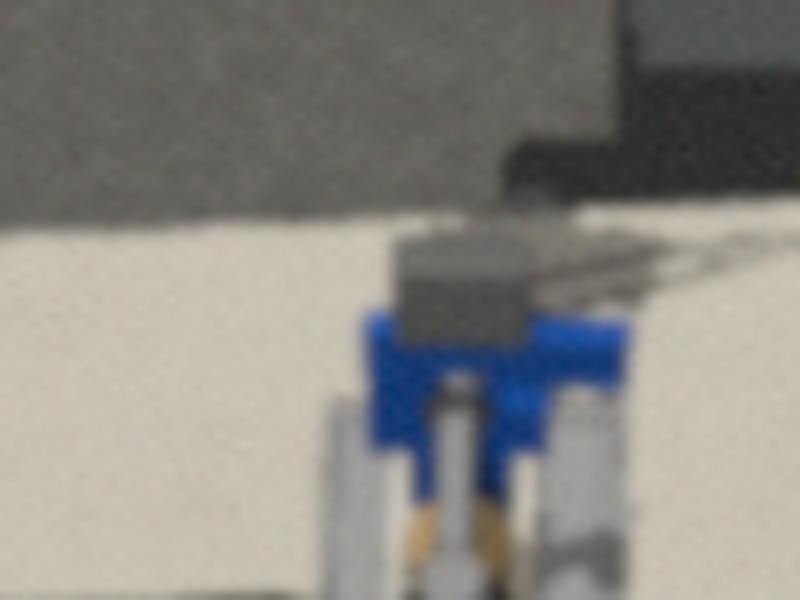

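View pics/t11.png

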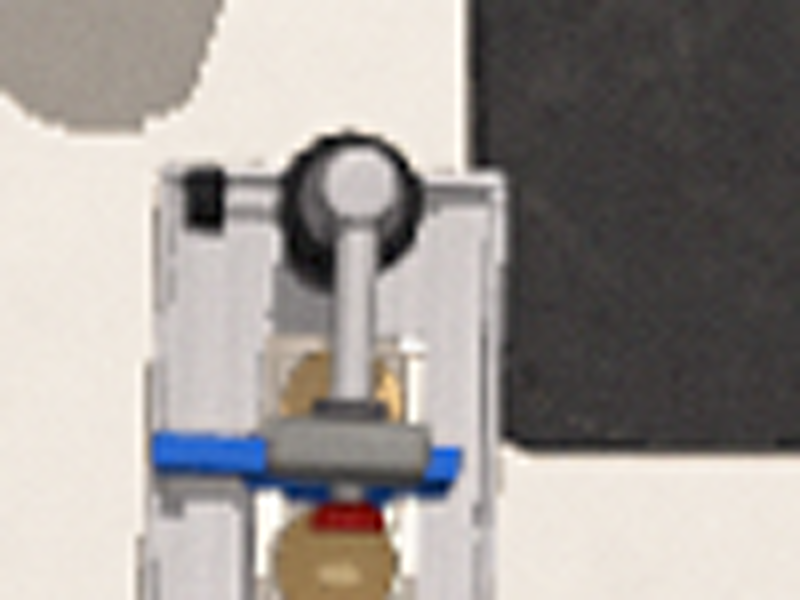

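View pics/top11.png

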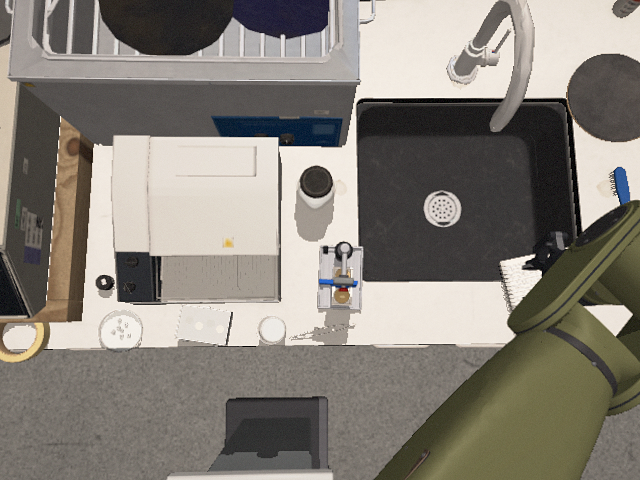

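Request:
{"name": "send_rows", "arguments": {"plan": [{"slide": [0, 0, 0], "rotation": [0, 0, 0], "grip": 0}, {"slide": [0, 0, 0], "rotation": [0, 0, 0], "grip": 0}, {"slide": [0, 0, 0], "rotation": [0, 0, 0], "grip": 0}, {"slide": [0, 0, 0], "rotation": [0, 0, 0], "grip": 0}, {"slide": [0, 0, 0], "rotation": [0, 0, 0], "grip": 0}, {"slide": [0, 0, 0], "rotation": [0, 0, 0], "grip": 0}, {"slide": [0, 0, 0], "rotation": [0, 0, 0], "grip": 0}, {"slide": [0, 0, 0], "rotation": [0, 0, 0], "grip": 0}]}}

```text
clock: 18.9
position: [0.4958, -0.4548, 0.2493]
ee_rot: [3.132, -0.082, 0.022]
force: [0.6, 0.3, 0.4]
grip_width: 0.497
```

```bash
python3 -c "
from h import *
def px(x,y):return 300+x/8,225+y/8
t0=cv2.imread('pics/top11.png');t=viewer.read_camera('top')
d=np.abs(t0.astype(int)-t)[240:310,310:370];print('diff',d.mean(),d.max())
t1=cv2.imread('pics/top0.png');print([ (n,np.abs(t1.astype(int)-t)[a:b,c:e].mean().round(2)) for n,a,b,c,e in(('box',300,345,175,235),('beaker',312,348,255,288),('jar',160,215,295,335),('tw',318,345,288,325))])
# tab top face rows 425-470?; tray z~.039 rim
print('tab top',onz('top',*px(348,447),.167))
# tray corners top rim z=.027+.012
for p in((272,338),(415,342)):print('tray far edge',onz('top',*px(*p),.039))
print('pred tray far top view',(proj('top',[.509+.038,-.178,.039])-[300,225])*8,'tab',(proj('top',[.509,-.178,.167])-[300,225])*8)
"
```

```text
diff 2.036825396825397 18
[('box', np.float64(3.33)), ('beaker', np.float64(3.19)), ('jar', np.float64(3.26)), ('tw', np.float64(12.44))]
tab top [ 0.50726953 -0.17419651  0.167     ]
tray far edge [ 0.54484814 -0.16458511  0.039     ]
tray far edge [ 0.54365474 -0.20036227  0.039     ]
pred tray far top view [325.49680353 329.14469232] tab [365.39988826 438.90742184]
```

```bash
python3 -c "
from bench import hand_in
print(hand_in())"
```

```text
the job is handed in; nothing more can be done
None
```

The carrier is hanging on the stand with the pin in its notch, released and at rest, and I have handed the job in. I gripped it by the tab and felt for the pin with the lip. I then slid the slot over the pin to its end wall, eased back slightly and lowered it before letting go.

**Contact and forces:** The lip touched at about 4.6 N, and the end wall at about 3 N. The notch met the pin about 6 mm below where the lip had, as it should, at about 1.5 N. That puts the pin axis about 107 mm up.

**Final position:** From the last pictures the plate sits in the groove, about 2 mm off its middle. It leans about 0.01 rad along the pin and about 0.06 rad sideways. Two pictures about 1 s apart showed no movement, and the gripper was well clear.

**Checks that disagreed:**
- **Gripper and cameras:** the cameras put the fingers up to 10 mm to one side (−y) of the reported tool position. I moved 6 mm that way before grasping and used the pictures and touch for the y position after that.
- **Pin height:** the two-view estimates ranged from about 0.103 to 0.109 m, so touch settled it.
- **Tweezers:** the picture changed around them, and I put this down to the carrier's shadow. I did not measure their position, but the arm never went near them. The picture showed no real change around the beaker, sample box or jar.

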